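Pack out a row of jar candles and hold the clamp on it

ROBOT

A 6-joint arm with a two-finger parallel gripper is mounted at the origin on the work surface. World frame = base frame: x ahead of the robot, y to its left, z up, the work surface at z = 0. Lengths are in m, angles in rad, forces in N, time in s.
With the tool pointing down it reaches from about 0.25 to 0.85 m from the base axis. Payload 12.5 kg.
Tool frame: the origin (TCP) lies at the very end of the fingers, on their centre line; the grasp point (between the pads) lies 19 mm behind it; z points along the fingers, y is the line along which they close (so a half turn about z gives the same grasp; the last joint's range is limited). The gripper opens to 93 mm and grips with 3 to 60 N. Pads are 15 mm wide; open, the fingers measure 128 mm over their backs; the gripper's body (75 mm by 188 mm) begins 65 mm behind the grasp point.
Start: joints at [1.107, 0.351, 1.652, -0, 1.139, -0.085], TCP at [0.203, 0.511, 0.219] pointing down, gripper open.
Joint ranges: [-2.75, 2.75], [-0.79, 2.1], [0.01, 2.65], [-1.57, 4.71], [0.07, 3.14], [-2.87, 2.87]. Speed limits (rad/s): [2.22, 2.22, 2.79, 3.14, 3.14, 3.14].

INTERFACE

Orientations are given as a rotation vector (axis times angle).
In Python, from workcell import bot, viewer, spot_in gives the robot as it stands.
- The arm moves only by the tool arm_command, never from a script. Its argument "moves" is text: rows parted by semicolons, each of 7 numbers parted by spaces: the turn, a rotation vector about the tool's x, y, z in rad, then the shift along the tool's x, y, z in m, then the closure, from 0 (fully open) to 1 (shut). A call has 1 to 20 rows; each row is the pose to reach, as a shift and turn from the pose commanded when the call began, along the tool's axes at that moment; what a row does not reach only later rows make up. A row lasts 1/12 s, in which the tool goes at most 41.7 mm and 7.16 degrees, less where a joint would pass 70% of its speed; a pose out of reach is approached as far as the arm can. A call with a gripper value outside its range is refused whole. The fingers move at their own pace and stop on an object; the grip force is fixed at half the most. Time passes only in rows, so rows that repeat a pose let the fingers close. It gives the time, the measured TCP pose, the force, the opening and the grip force at its end, in the units of the state.
- bot.get_obs(): the state, without advancing time (a new reading comes with each control period).
- viewer.capture(name): name is "scene" or "side" or "wrist"; returns a dict with "image" (384x512x3 uint8, red, green, blue), "range_z" (384x512 float32, m along the optical axis (not along the pixel's ray), 0 where there is no reading), "K" (3x3 intrinsics, pixels), "D" ([k1, k2, p1, p2, k3] as OpenCV has them; the pictures are not rectified), "R" (3x3) and "t" (3): a world point X has camera coordinates R X + t. Camera axes: x right, y down, z forward; pixel columns grow to the right and rows downward; lengths in m; the calibration is good to about 2 mm. A picture is of the moment at which its call begins.
- bot.close_job(): hands the job in; it is judged then, once.
Trained networks look in the newest picture that a camera, given by its name, has taken for a name from the list of things; names that differ only in an ending like _2 or _b are one class to them, and where a whole thing is asked for, a point or a joint stands for the part that bears it (a point fixed in the world has none). Each returns a list of dicts, best first, with "p" (0 to 1); they miss things now and then, are a little off and sometimes report something else, mostly with a low value. They report only what shows in the picture. A call takes as long as a camera call. They do not tell look-alikes from the thing itself.
- spot_in(camera, name): "bbox" ([left, top, width, height] in pixels, round what is visible of it).
The state is a dict: "time": time; "qpos": joint angles; "joint_vel": joint speeds; "joint_torque": joint torques, N m; "tool_pos": TCP position; "orientation": TCP orientation; "contact_force": force on the tool from outside, world axes, zero at the start; "torque": the same for the moment, N m; "grip_width": finger opening in m; "gripper_force": force on a finger pad.
Only numpy, scipy, OpenCV 4.12 (cv2) and the standard library are available. Lean on these libraries where they do the work, as an engineer would, in place of code of your own. Each camera call takes 0.05 s, during which the arm holds its last target. There are 200 camera calls.

TASK

The row of candle jars in the wooden cradle is too short for its spring-back clamp to reach: stand plywood packers upright in the gap between jars and clamp, one after another, side by side with their broad faces square to the row, until pushing the clamp by its knob squeezes the whole row tight against the end stop. Keep the jars upright in the lane, squeeze firmly by feel but never harder than about 50 N, for they are glass, and leave the other things on the bench where they stand. Finish while still holding the clamp by its knob, tight on the row, touching neither jars nor packers: let go and it springs back.

Things in the scene. Friction and masses are not known exactly. Their poses are not given: they have to be found in the camera images.
- cradle: fixed wooden cradle, a board 100 (x) by 340 (y, -152 to +188) by 12 thick; origin on the table under the middle of its lane. The lane runs along its y, floor at height 12, between two rails 70 apart, tops at height 26. Along +y stand: knob, clamp jaw, gap, jar_b, jar_a, end stop. The free play from jaw to stop, beyond the jars, varies (48 to 74): it takes two or three packers
- jaw_face (a point): centre of the clamp's flat aluminium face (44 wide, from 16 to 72 above the table), which looks along the cradle's +y; with the clamp back it lies at y = -60 in the cradle's frame
- knob_top (a point): centre of the top of the clamp's black upright round knob, 28 diameter, top 92 above the table, free to grasp from 35 above the table up; its axis is 55 behind the jaw's face (at y = -115 in the cradle's frame with the clamp back)
- jaw (a joint): travel of the clamp along the cradle's +y towards the jars, in m: 0 = fully back, 0.026 = its own hard end of travel. A spring (2.4 N at 0, 5.5 N at the end) sends it back as soon as it is not held
- stop: fixed wooden end stop in the lane, 60 by 24 (along the cradle's y) by 60 high; origin at the centre of its underside, on the lane floor, so its face to the jars is 12 mm from its origin towards the cradle's -y. Bolted in a different place each time
- jar_a: loose clear glass jar of pale solid wax, no lid, 66 diameter, 75 high, about 250 g; origin at the centre of its underside. The one next to the end stop; it slides in the lane, with a few mm of play
- jar_b: loose clear glass jar of pale solid wax, no lid, 66 diameter, 75 high, about 250 g; origin at the centre of its underside. The one next to the gap; it slides in the lane, with a few mm of play
- packer_a: loose plywood packer: block 60 wide (its x) by 18 thick (its y) by 75 high (its z), mass about 50 g, standing upright; origin at the centre of its underside; all four are alike and interchangeable
- packer_b: loose plywood packer: block 60 wide (its x) by 18 thick (its y) by 75 high (its z), mass about 50 g, standing upright; origin at the centre of its underside; all four are alike and interchangeable
- packer_c: loose plywood packer: block 60 wide (its x) by 18 thick (its y) by 75 high (its z), mass about 50 g, standing upright; origin at the centre of its underside; all four are alike and interchangeable
- packer_d: loose plywood packer: block 60 wide (its x) by 18 thick (its y) by 75 high (its z), mass about 50 g, standing upright; origin at the centre of its underside; all four are alike and interchangeable
- candle_c: bystander: loose jar candle with a wooden lid, 67 diameter, 85 high, origin under its centre
- candle_d: bystander: loose jar candle without lid, 66 diameter, 75 high, on the table, not in the cradle; origin under its centre
- jug: bystander: steel pouring jug with handle, 84 diameter, 115 high, origin under its centre
- tin: bystander: small aluminium tin, 42 diameter, 45 high, origin under its centre
- spool: bystander: white wick spool (ring) lying flat, 64 diameter, 28 high, origin under its centre
- driver: bystander: screwdriver with black handle, lying on the table, origin under its middle
There are look-alikes about, which are no part of the job. What is shaped like the packer_a but pink or red is not meant. What is shaped like the packer_c but pink is not meant.

How it is judged:
On the way, in this order (a step that is already met when the one before it is completed fails the run):
1. a packer stands upright in the gap, square to the row (((x of packer_a in the frame of cradle between -0.02 and 0.02 m and y of packer_a in the frame of cradle between -0.056 and 0.03 m and z of packer_a in the frame of cradle between 0.008 and 0.016 m and angle between packer_a's own z axis and vertical below 0.12 rad and angle between the y axis of packer_a and the y axis of cradle, either way round below 0.2 rad) or (x of packer_b in the frame of cradle between -0.02 and 0.02 m and y of packer_b in the frame of cradle between -0.056 and 0.03 m and z of packer_b in the frame of cradle between 0.008 and 0.016 m and angle between packer_b's own z axis and vertical below 0.12 rad and angle between the y axis of packer_b and the y axis of cradle, either way round below 0.2 rad) or (x of packer_c in the frame of cradle between -0.02 and 0.02 m and y of packer_c in the frame of cradle between -0.056 and 0.03 m and z of packer_c in the frame of cradle between 0.008 and 0.016 m and angle between packer_c's own z axis and vertical below 0.12 rad and angle between the y axis of packer_c and the y axis of cradle, either way round below 0.2 rad) or (x of packer_d in the frame of cradle between -0.02 and 0.02 m and y of packer_d in the frame of cradle between -0.056 and 0.03 m and z of packer_d in the frame of cradle between 0.008 and 0.016 m and angle between packer_d's own z axis and vertical below 0.12 rad and angle between the y axis of packer_d and the y axis of cradle, either way round below 0.2 rad))), for 0.2 s.
2. two packers stand upright in the gap ((((x of packer_a in the frame of cradle between -0.02 and 0.02 m and y of packer_a in the frame of cradle between -0.056 and 0.03 m and z of packer_a in the frame of cradle between 0.008 and 0.016 m and angle between packer_a's own z axis and vertical below 0.12 rad and angle between the y axis of packer_a and the y axis of cradle, either way round below 0.2 rad) and (x of packer_b in the frame of cradle between -0.02 and 0.02 m and y of packer_b in the frame of cradle between -0.056 and 0.03 m and z of packer_b in the frame of cradle between 0.008 and 0.016 m and angle between packer_b's own z axis and vertical below 0.12 rad and angle between the y axis of packer_b and the y axis of cradle, either way round below 0.2 rad)) or ((x of packer_a in the frame of cradle between -0.02 and 0.02 m and y of packer_a in the frame of cradle between -0.056 and 0.03 m and z of packer_a in the frame of cradle between 0.008 and 0.016 m and angle between packer_a's own z axis and vertical below 0.12 rad and angle between the y axis of packer_a and the y axis of cradle, either way round below 0.2 rad) and (x of packer_c in the frame of cradle between -0.02 and 0.02 m and y of packer_c in the frame of cradle between -0.056 and 0.03 m and z of packer_c in the frame of cradle between 0.008 and 0.016 m and angle between packer_c's own z axis and vertical below 0.12 rad and angle between the y axis of packer_c and the y axis of cradle, either way round below 0.2 rad)) or ((x of packer_a in the frame of cradle between -0.02 and 0.02 m and y of packer_a in the frame of cradle between -0.056 and 0.03 m and z of packer_a in the frame of cradle between 0.008 and 0.016 m and angle between packer_a's own z axis and vertical below 0.12 rad and angle between the y axis of packer_a and the y axis of cradle, either way round below 0.2 rad) and (x of packer_d in the frame of cradle between -0.02 and 0.02 m and y of packer_d in the frame of cradle between -0.056 and 0.03 m and z of packer_d in the frame of cradle between 0.008 and 0.016 m and angle between packer_d's own z axis and vertical below 0.12 rad and angle between the y axis of packer_d and the y axis of cradle, either way round below 0.2 rad)) or ((x of packer_b in the frame of cradle between -0.02 and 0.02 m and y of packer_b in the frame of cradle between -0.056 and 0.03 m and z of packer_b in the frame of cradle between 0.008 and 0.016 m and angle between packer_b's own z axis and vertical below 0.12 rad and angle between the y axis of packer_b and the y axis of cradle, either way round below 0.2 rad) and (x of packer_c in the frame of cradle between -0.02 and 0.02 m and y of packer_c in the frame of cradle between -0.056 and 0.03 m and z of packer_c in the frame of cradle between 0.008 and 0.016 m and angle between packer_c's own z axis and vertical below 0.12 rad and angle between the y axis of packer_c and the y axis of cradle, either way round below 0.2 rad)) or ((x of packer_b in the frame of cradle between -0.02 and 0.02 m and y of packer_b in the frame of cradle between -0.056 and 0.03 m and z of packer_b in the frame of cradle between 0.008 and 0.016 m and angle between packer_b's own z axis and vertical below 0.12 rad and angle between the y axis of packer_b and the y axis of cradle, either way round below 0.2 rad) and (x of packer_d in the frame of cradle between -0.02 and 0.02 m and y of packer_d in the frame of cradle between -0.056 and 0.03 m and z of packer_d in the frame of cradle between 0.008 and 0.016 m and angle between packer_d's own z axis and vertical below 0.12 rad and angle between the y axis of packer_d and the y axis of cradle, either way round below 0.2 rad)) or ((x of packer_c in the frame of cradle between -0.02 and 0.02 m and y of packer_c in the frame of cradle between -0.056 and 0.03 m and z of packer_c in the frame of cradle between 0.008 and 0.016 m and angle between packer_c's own z axis and vertical below 0.12 rad and angle between the y axis of packer_c and the y axis of cradle, either way round below 0.2 rad) and (x of packer_d in the frame of cradle between -0.02 and 0.02 m and y of packer_d in the frame of cradle between -0.056 and 0.03 m and z of packer_d in the frame of cradle between 0.008 and 0.016 m and angle between packer_d's own z axis and vertical below 0.12 rad and angle between the y axis of packer_d and the y axis of cradle, either way round below 0.2 rad)))), for 0.2 s.
At the end, for the whole second after the job is handed in: Robot pushes the clamp (over 2 N), clamp on a packer over 4 N, jar_a on the stop over 2 N, at rest; 2 or more packers upright (0.12 rad) and square (0.2 rad) in the gap, 20 mm from mid-lane; others off the cradle; jars upright in the lane (0.1 rad); no jar or packer touched by the robot ((((x of packer_a in the frame of cradle between -0.02 and 0.02 m and y of packer_a in the frame of cradle between -0.056 and 0.03 m and z of packer_a in the frame of cradle between 0.008 and 0.016 m and angle between packer_a's own z axis and vertical below 0.12 rad and angle between the y axis of packer_a and the y axis of cradle, either way round below 0.2 rad) and (x of packer_b in the frame of cradle between -0.02 and 0.02 m and y of packer_b in the frame of cradle between -0.056 and 0.03 m and z of packer_b in the frame of cradle between 0.008 and 0.016 m and angle between packer_b's own z axis and vertical below 0.12 rad and angle between the y axis of packer_b and the y axis of cradle, either way round below 0.2 rad)) or ((x of packer_a in the frame of cradle between -0.02 and 0.02 m and y of packer_a in the frame of cradle between -0.056 and 0.03 m and z of packer_a in the frame of cradle between 0.008 and 0.016 m and angle between packer_a's own z axis and vertical below 0.12 rad and angle between the y axis of packer_a and the y axis of cradle, either way round below 0.2 rad) and (x of packer_c in the frame of cradle between -0.02 and 0.02 m and y of packer_c in the frame of cradle between -0.056 and 0.03 m and z of packer_c in the frame of cradle between 0.008 and 0.016 m and angle between packer_c's own z axis and vertical below 0.12 rad and angle between the y axis of packer_c and the y axis of cradle, either way round below 0.2 rad)) or ((x of packer_a in the frame of cradle between -0.02 and 0.02 m and y of packer_a in the frame of cradle between -0.056 and 0.03 m and z of packer_a in the frame of cradle between 0.008 and 0.016 m and angle between packer_a's own z axis and vertical below 0.12 rad and angle between the y axis of packer_a and the y axis of cradle, either way round below 0.2 rad) and (x of packer_d in the frame of cradle between -0.02 and 0.02 m and y of packer_d in the frame of cradle between -0.056 and 0.03 m and z of packer_d in the frame of cradle between 0.008 and 0.016 m and angle between packer_d's own z axis and vertical below 0.12 rad and angle between the y axis of packer_d and the y axis of cradle, either way round below 0.2 rad)) or ((x of packer_b in the frame of cradle between -0.02 and 0.02 m and y of packer_b in the frame of cradle between -0.056 and 0.03 m and z of packer_b in the frame of cradle between 0.008 and 0.016 m and angle between packer_b's own z axis and vertical below 0.12 rad and angle between the y axis of packer_b and the y axis of cradle, either way round below 0.2 rad) and (x of packer_c in the frame of cradle between -0.02 and 0.02 m and y of packer_c in the frame of cradle between -0.056 and 0.03 m and z of packer_c in the frame of cradle between 0.008 and 0.016 m and angle between packer_c's own z axis and vertical below 0.12 rad and angle between the y axis of packer_c and the y axis of cradle, either way round below 0.2 rad)) or ((x of packer_b in the frame of cradle between -0.02 and 0.02 m and y of packer_b in the frame of cradle between -0.056 and 0.03 m and z of packer_b in the frame of cradle between 0.008 and 0.016 m and angle between packer_b's own z axis and vertical below 0.12 rad and angle between the y axis of packer_b and the y axis of cradle, either way round below 0.2 rad) and (x of packer_d in the frame of cradle between -0.02 and 0.02 m and y of packer_d in the frame of cradle between -0.056 and 0.03 m and z of packer_d in the frame of cradle between 0.008 and 0.016 m and angle between packer_d's own z axis and vertical below 0.12 rad and angle between the y axis of packer_d and the y axis of cradle, either way round below 0.2 rad)) or ((x of packer_c in the frame of cradle between -0.02 and 0.02 m and y of packer_c in the frame of cradle between -0.056 and 0.03 m and z of packer_c in the frame of cradle between 0.008 and 0.016 m and angle between packer_c's own z axis and vertical below 0.12 rad and angle between the y axis of packer_c and the y axis of cradle, either way round below 0.2 rad) and (x of packer_d in the frame of cradle between -0.02 and 0.02 m and y of packer_d in the frame of cradle between -0.056 and 0.03 m and z of packer_d in the frame of cradle between 0.008 and 0.016 m and angle between packer_d's own z axis and vertical below 0.12 rad and angle between the y axis of packer_d and the y axis of cradle, either way round below 0.2 rad))) and ((x of packer_a in the frame of cradle between -0.02 and 0.02 m and y of packer_a in the frame of cradle between -0.056 and 0.03 m and z of packer_a in the frame of cradle between 0.008 and 0.016 m and angle between packer_a's own z axis and vertical below 0.12 rad and angle between the y axis of packer_a and the y axis of cradle, either way round below 0.2 rad) or (x of packer_a in the frame of cradle below -0.07 m or x of packer_a in the frame of cradle above 0.07 m or y of packer_a in the frame of cradle above 0.19 m or y of packer_a in the frame of cradle below -0.17 m)) and ((x of packer_b in the frame of cradle between -0.02 and 0.02 m and y of packer_b in the frame of cradle between -0.056 and 0.03 m and z of packer_b in the frame of cradle between 0.008 and 0.016 m and angle between packer_b's own z axis and vertical below 0.12 rad and angle between the y axis of packer_b and the y axis of cradle, either way round below 0.2 rad) or (x of packer_b in the frame of cradle below -0.07 m or x of packer_b in the frame of cradle above 0.07 m or y of packer_b in the frame of cradle above 0.19 m or y of packer_b in the frame of cradle below -0.17 m)) and ((x of packer_c in the frame of cradle between -0.02 and 0.02 m and y of packer_c in the frame of cradle between -0.056 and 0.03 m and z of packer_c in the frame of cradle between 0.008 and 0.016 m and angle between packer_c's own z axis and vertical below 0.12 rad and angle between the y axis of packer_c and the y axis of cradle, either way round below 0.2 rad) or (x of packer_c in the frame of cradle below -0.07 m or x of packer_c in the frame of cradle above 0.07 m or y of packer_c in the frame of cradle above 0.19 m or y of packer_c in the frame of cradle below -0.17 m)) and ((x of packer_d in the frame of cradle between -0.02 and 0.02 m and y of packer_d in the frame of cradle between -0.056 and 0.03 m and z of packer_d in the frame of cradle between 0.008 and 0.016 m and angle between packer_d's own z axis and vertical below 0.12 rad and angle between the y axis of packer_d and the y axis of cradle, either way round below 0.2 rad) or (x of packer_d in the frame of cradle below -0.07 m or x of packer_d in the frame of cradle above 0.07 m or y of packer_d in the frame of cradle above 0.19 m or y of packer_d in the frame of cradle below -0.17 m)) and angle between each of jar_a, jar_b's own z axis and vertical below 0.1 rad and z of each of jar_a, jar_b in the frame of cradle below 0.016 m and contact force between each of the arm, the fingers and jar_a below 0.5 N and contact force between each of the arm, the fingers and jar_b below 0.5 N and (contact force between jaw and packer_a above 4 N or contact force between jaw and packer_b above 4 N or contact force between jaw and packer_c above 4 N or contact force between jaw and packer_d above 4 N) and contact force between jar_a and stop above 2 N and contact force between any of the fingers, the arm and jaw above 2 N and contact force between each of the fingers, the arm and packer_a below 0.5 N and contact force between each of the fingers, the arm and packer_b below 0.5 N and contact force between each of the fingers, the arm and packer_c below 0.5 N and contact force between each of the fingers, the arm and packer_d below 0.5 N and velocity of joint jaw below 0.005 m/s); the arm keeps its last pose, push and grip.
It fails at once if the glass jars are squeezed with over 60 N (contact force between jar_a and stop above 60 N or contact force between jar_a and jar_b above 60 N).
It fails at once if a jar of the row is tipped over (angle between any of jar_a, jar_b's own z axis and vertical above 0.5 rad).
It fails at once if a bystander is moved by more than 30 mm (distance of any of candle_c, candle_d, jug, tin, spool, driver from where it was at the start of the episode above 0.03 m).
It also fails if it takes over 72 s, if anything falls off the work surface, if the arm or the gripper's body presses on something with over 40 N, if the wrist force passes 120 N, or if a joint passes its speed limit or range.

## Working session

There is one attempt and no reset: what is moved stays moved. The work goes in short steps, Python scripts to look and compute and a tool call to move; the robot and the scene stay as the last step left them, time stands still between calls to the robot, and variables do not carry over. Pictures are saved under pics/ and viewed, at most 10 in all, crops included, and the job is handed in when it is done.

Besides the shell and the picture viewer there is one more tool, called after ">>>" by a JSON object that holds its "method" and its "body". arm_command: Moves the arm, as the interface text tells. Its arguments: {"type":"object","properties":{"moves":{"type":"string"}},"required":["moves"]}

```bash
ls; mkdir -p pics; cat > h.py <<'E'
import numpy as np, cv2
from workcell import bot, viewer, spot_in
def cap(n):
    c=viewer.capture(n); return c
def cloud(c):
    z=c["range_z"]; h,w=z.shape
    u,v=np.meshgrid(np.arange(w),np.arange(h))
    p=cv2.undistortPoints(np.stack([u,v],-1).reshape(-1,1,2).astype(np.float64),c["K"],c["D"]).reshape(h,w,2)
    P=np.dstack([p*z[...,None],z])
    W=(P-c["t"])@c["R"]
    W[z<=0]=np.nan
    return W
E
python3 - <<'E'
from h import *
ims=[]
for n in ("scene","side","wrist"):
    c=cap(n); np.savez(f"/tmp/{n}.npz",**{k:np.asarray(c[k]) for k in c})
    cv2.imwrite(f"pics/{n}0.png",c["image"][...,::-1])
    print(n,(-c["R"].T@c["t"]).round(3),c["K"][0,0])
    for k in ("packer_a","jar_a","knob_top","stop","cradle","candle_d"):
        print(k,[(np.round(d["bbox"]).astype(int).tolist(),round(d["p"],2)) for d in spot_in(n,k)])
print(bot.get_obs())
E
```

```text
pics
scene [1.16  0.23  0.878] 371.5260507979362
packer_a [([395, 215, 23, 35], 0.88), ([330, 191, 24, 29], 0.85), ([273, 226, 23, 32], 0.79), ([328, 158, 17, 32], 0.75), ([358, 200, 26, 31], 0.7), ([276, 145, 10, 28], 0.69), ([309, 198, 6, 34], 0.67)]
jar_a [([202, 171, 29, 36], 0.82), ([227, 176, 26, 36], 0.7), ([164, 162, 30, 30], 0.49)]
knob_top [([160, 161, 36, 30], 0.77), ([205, 124, 23, 34], 0.25)]
stop [([247, 188, 19, 28], 0.76), ([323, 246, 26, 20], 0.51)]
cradle [([154, 160, 125, 68], 0.82), ([321, 243, 27, 29], 0.65)]
candle_d [([175, 118, 22, 33], 0.92), ([206, 124, 24, 38], 0.71)]
side [ 0.192 -0.635  0.833] 353.22136013716903
packer_a [([169, 176, 20, 22], 0.93), ([192, 205, 15, 27], 0.87), ([216, 168, 15, 25], 0.83), ([254, 162, 5, 28], 0.72), ([186, 153, 17, 19], 0.69), ([185, 129, 13, 23], 0.48)]
jar_a [([246, 194, 20, 30], 0.96), ([256, 211, 20, 34], 0.69)]
knob_top [([189, 206, 16, 26], 0.68)]
stop []
cradle [([229, 204, 86, 82], 0.96)]
candle_d [([216, 248, 24, 37], 0.83), ([231, 275, 26, 40], 0.72)]
wrist [0.137 0.537 0.385] 306.80805012398844
packer_a []
jar_a []
knob_top []
stop []
cradle []
candle_d []
{'time': 1.05, 'qpos': array([ 1.10741490e+00,  3.50693563e-01,  1.65181281e+00,  5.28743667e-05,
        1.13909362e+00, -8.46251226e-02]), 'joint_vel': array([-0.00020693,  0.00080612, -0.00191919, -0.00159289, -0.00134388,
        0.0008325 ]), 'joint_torque': array([ 1.44198901e-03, -4.97247434e+01, -2.85471511e+01,  6.99971407e-02,
        2.21164792e-02, -1.88099631e-05]), 'tool_pos': array([0.20333969, 0.51101251, 0.21863121]), 'orientation': array([-5.91424226e-01, -3.08537175e+00, -9.31613214e-06]), 'contact_force': array([-0.12847777,  0.03619812,  0.39208054]), 'torque': array([-0.04275437, -0.00402802,  0.03422711]), 'gripper_force': 0.0, 'grip_width': 0.09285747515992157}
```

```bash
python3 - <<'E'
import cv2
a=cv2.imread("pics/scene0.png")[100:290,130:440]; a=cv2.resize(a,None,fx=2.5,fy=2.5,interpolation=cv2.INTER_CUBIC)
cv2.imwrite("pics/s1.png",a)
b=cv2.imread("pics/side0.png")[115:330,150:340]; cv2.imwrite("pics/d1.png",cv2.resize(b,None,fx=2.7,fy=2.7,interpolation=cv2.INTER_CUBIC))
E
```

```text
(no output)
```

View pics/s1.png

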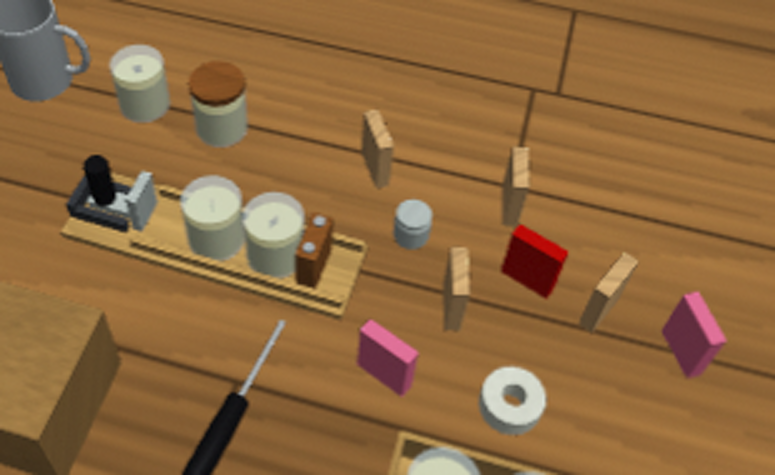

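View pics/d1.png

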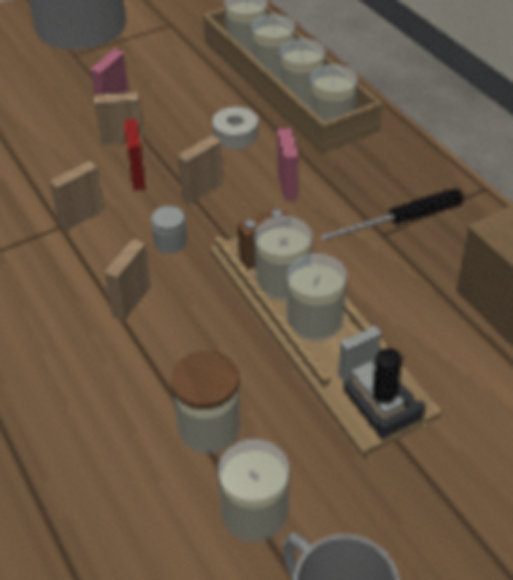

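The scene view shows four plywood packers at scene pixels ≈(281,159), (336,174), (313,216) and (374,217). The look-alikes are red (344,205) and pink (285,243) and (407,234). The cradle spans (154–279, 160–228), with the knob on the left and the stop on the right. A tray, box, driver and spool stand nearby.

```bash
cat > clus.py <<'E'
from h import *
import sys
from scipy import ndimage
def clusters(cs,zl,zh,xr=(-.1,.9),yr=(-.6,.8),g=.003,minn=12):
    W=np.vstack([cloud(c).reshape(-1,3) for c in cs]); C=np.vstack([c["image"].reshape(-1,3) for c in cs])
    m=(W[:,2]>zl)&(W[:,2]<zh)&(W[:,0]>xr[0])&(W[:,0]<xr[1])&(W[:,1]>yr[0])&(W[:,1]<yr[1])
    W,C=W[m],C[m]
    I=((W[:,:2]-[xr[0],yr[0]])/g).astype(int)
    G=np.zeros(I.max(0)+3,bool); G[I[:,0],I[:,1]]=1
    L,n=ndimage.label(ndimage.binary_dilation(G,iterations=1),np.ones((3,3)))
    l=L[I[:,0],I[:,1]]
    for k in range(1,n+1):
        s=l==k
        if s.sum()<minn: continue
        r=cv2.minAreaRect((W[s,:2]*1000).astype(np.float32))
        print(s.sum(),"c",np.round(r[0],0),"size",np.round(r[1],0),"ang",round(r[2],1),"zmax",round(float(np.percentile(W[s,2],97)),3),"rgb",C[s].mean(0).astype(int))
E
python3 - <<'E'
from clus import *
cs=[dict(np.load(f"/tmp/{n}.npz")) for n in ("scene","side")]
for c in cs:
    print("top"); clusters([c],.045,.14,minn=15)
print("both"); clusters(cs,.06,.13)
for c in cs: 
    print("low");clusters([c],.007,.03,g=.006,minn=100)
E
```

```text
top
1615 c [-41. 672.] size [118. 212.] ang 0.1 zmax 0.137 rgb [67 51 29]
58 c [  3. -92.] size [24. 11.] ang 70.6 zmax 0.111 rgb [42 42 42]
1198 c [53. 16.] size [ 91. 188.] ang 8.7 zmax 0.137 rgb [31 40 49]
2216 c [253. 672.] size [345. 131.] ang 0.7 zmax 0.083 rgb [147 145 122]
655 c [171. 728.] size [ 50. 148.] ang 89.6 zmax 0.083 rgb [149 151 131]
392 c [135. 658.] size [64. 67.] ang 22.9 zmax 0.083 rgb [154 156 137]
807 c [ 302. -587.] size [245.  24.] ang 0.1 zmax 0.101 rgb [55 58 62]
314 c [292. 720.] size [34. 67.] ang 88.1 zmax 0.084 rgb [141 145 124]
933 c [ 431. -353.] size [113.  84.] ang 64.3 zmax 0.116 rgb [ 98 100 100]
401 c [ 430. -212.] size [66. 65.] ang 57.4 zmax 0.078 rgb [171 171 148]
475 c [ 439. -102.] size [67. 68.] ang 69.2 zmax 0.088 rgb [124  92  56]
175 c [448.  98.] size [60. 18.] ang 33.0 zmax 0.078 rgb [155 124  83]
170 c [457. 262.] size [60. 17.] ang 10.9 zmax 0.078 rgb [152 123  83]
58 c [531. 162.] size [35. 34.] ang 2.7 zmax 0.048 rgb [174 183 179]
276 c [554. 299.] size [61. 22.] ang 71.8 zmax 0.077 rgb [124   9   6]
204 c [570. 382.] size [19. 6
[... 5564 characters left out ...]
5 c [ 408. -383.] size [33. 82.] ang 47.2 zmax 0.029 rgb [76 75 73]
113 c [ 417. -230.] size [27. 64.] ang 54.9 zmax 0.03 rgb [92 89 79]
110 c [ 427. -122.] size [27. 64.] ang 58.7 zmax 0.029 rgb [91 89 79]
134 c [ 440. -335.] size [22. 87.] ang 46.5 zmax 0.03 rgb [77 77 76]
1528 c [607. -51.] size [343. 102.] ang 88.0 zmax 0.029 rgb [112  97  75]
159 c [623. 659.] size [ 73. 149.] ang 70.9 zmax 0.029 rgb [75 75 74]
197 c [708. 307.] size [63. 61.] ang 8.2 zmax 0.029 rgb [130 128 120]
242 c [786.  43.] size [ 25. 197.] ang 81.8 zmax 0.026 rgb [46 42 39]
465 c [ 790. -242.] size [110. 285.] ang 24.6 zmax 0.029 rgb [65 54 40]
315 c [836. 380.] size [101. 345.] ang 0.6 zmax 0.029 rgb [77 65 49]
```

Candidates, at scene pixels:
- **Plywood (meant):** P1 (281,159), P2 (336,174), P3 (313,216), P4 (374,217).
- **Not meant:** red (344,205), pink (285,243) and (407,234).

I choose P1 at world (447,97), then P3 at (612,226). Both views agree within 3 mm, and their tops measure 0.077 against a nominal 0.075.

```bash
cat > plan.py <<'E'
from h import *
from scipy.spatial.transform import Rotation as R
def plan(x,y,z,yaw_deg,o=None):
    """target TCP, yaw of tool y axis in world (mod 180)"""
    o=o or bot.get_obs(); R0=R.from_rotvec(o["orientation"]); best=None
    for k in (0,180):
        a=np.radians(yaw_deg+k); ty=np.array([np.cos(a),np.sin(a),0]); tz=np.array([0,0,-1.]); tx=np.cross(ty,tz)
        Rt=R.from_matrix(np.stack([tx,ty,tz],1)); rv=(R0.inv()*Rt).as_rotvec()
        if best is None or np.linalg.norm(rv)<np.linalg.norm(best): best=rv
    s=R0.inv().apply(np.array([x,y,z])-o["tool_pos"])
    print("turn",best.round(4),"shift",s.round(4)); return best,s
def tool():
    o=bot.get_obs(); m=R.from_rotvec(o["orientation"]).as_matrix()
    print("t",round(o["time"],2),"tcp",o["tool_pos"].round(4),"yaw ytool",np.degrees(np.arctan2(m[1,1],m[0,1])).round(2),"tilt",m[2].round(3),"F",o["contact_force"].round(1),"w",round(o["grip_width"],4),"g",round(o["gripper_force"],1),"q6",o["qpos"][5].round(2))
E
python3 -c "
from plan import *
tool(); plan(.447,.097,.18,33); plan(.447,.097,.03,33)
c=cap('wrist'); print(c['R'],c['t'])
"
```

```text
t 1.05 tcp [0.2033 0.511  0.2186] yaw ytool 68.3 tilt [ 0. -0. -1.] F [-0.1  0.   0.4] w 0.0929 g 0.0 q6 -0.08
turn [-0.     -0.      0.6161] shift [-0.3795 -0.2946  0.0386]
turn [-0.     -0.      0.6161] shift [-0.3795 -0.2946  0.1886]
[[ 3.69211236e-01  9.29345259e-01 -6.72602863e-04]
 [ 8.98039045e-01 -3.56587417e-01  2.57626255e-01]
 [ 2.39183897e-01 -9.57225319e-02 -9.66244410e-01]] [-0.54975493 -0.03070605  0.39059867]
```

>>> {"method": "arm_command", "body": {"moves": "0 0 0.616 -0.38 -0.295 0.039 0;0 0 0.616 -0.38 -0.295 0.039 0;0 0 0.616 -0.38 -0.295 0.039 0;0 0 0.616 -0.38 -0.295 0.039 0;0 0 0.616 -0.38 -0.295 0.039 0;0 0 0.616 -0.38 -0.295 0.039 0;0 0 0.616 -0.38 -0.295 0.039 0;0 0 0.616 -0.38 -0.295 0.039 0;0 0 0.616 -0.38 -0.295 0.039 0;0 0 0.616 -0.38 -0.295 0.039 0;0 0 0.616 -0.38 -0.295 0.039 0;0 0 0.616 -0.38 -0.295 0.039 0;0 0 0.616 -0.38 -0.295 0.039 0;0 0 0.616 -0.38 -0.295 0.039 0;0 0 0.616 -0.38 -0.295 0.039 0;0 0 0.616 -0.38 -0.295 0.039 0"}}

```text
time: 2.43
tool_pos: [0.4469, 0.0972, 0.1797]
orientation: [-1.497, -2.762, -0.0]
contact_force: [-0.4, -0.3, -0.1]
grip_width: 0.0931
gripper_force: 0.0
```

```bash
python3 - <<'E'
from clus import *
from plan import *
tool()
c=cap("wrist"); cv2.imwrite("pics/w1.png",c["image"][...,::-1])
clusters([c],.06,.1,xr=(.3,.6),yr=(-.1,.25))
plan(.447,.097,.03,33)
E
```

```text
t 2.43 tcp [0.4469 0.0972 0.1797] yaw ytool 33.07 tilt [ 0.  0. -1.] F [-0.4 -0.3 -0.1] w 0.0931 g 0.0 q6 -0.46
1441 c [446.  98.] size [60. 19.] ang 33.3 zmax 0.076 rgb [207 173 124]
1828 c [444. -85.] size [53. 30.] ang 0.4 zmax 0.087 rgb [147 111  71]
61 c [588. -23.] size [26.  3.] ang 35.9 zmax 0.064 rgb [137 136 113]
1242 c [588.  27.] size [57. 24.] ang 89.9 zmax 0.088 rgb [199 200 174]
654 c [591. 223.] size [22. 18.] ang 13.1 zmax 0.076 rgb [179 148 107]
turn [ 0.0001 -0.      0.0015] shift [-3.000e-04 -1.000e-04  1.498e-01]
```

View pics/w1.png

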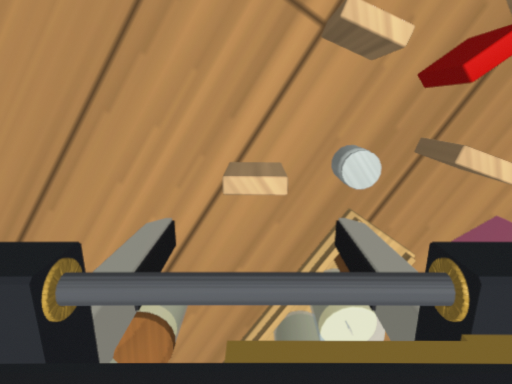

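The wrist view shows the plain plywood packer at about (255,180), between the fingers and in line with them. The third view puts it at (446,98), angle 33.3°, top 0.076. I'll go down and grip.

>>> {"method": "arm_command", "body": {"moves": "0 0 0 0 -0.001 0.04 0;0 0 0 0 -0.001 0.08 0;0 0 0 0 -0.001 0.115 0;0 0 0 0 -0.001 0.14 0;0 0 0 0 -0.001 0.15 0;0 0 0 0 -0.001 0.15 0;0 0 0 0 -0.001 0.15 0.6;0 0 0 0 -0.001 0.15 0.6;0 0 0 0 -0.001 0.15 0.6;0 0 0 0 -0.001 0.15 0.6;0 0 0 0 -0.001 0.15 0.6;0 0 0 0 -0.001 0.15 0.6;0 0 0 0 -0.001 0.05 0.6;0 0 0 0 -0.001 0.04 0.6;0 0 0 0 -0.001 0.02 0.6;0 0 0 0 -0.001 0 0.6;0 0 0 0 -0.001 0 0.6"}}

```text
time: 3.9
tool_pos: [0.4488, 0.0961, 0.1847]
orientation: [1.496, 2.755, 0.008]
contact_force: [0.5, -0.2, 0.4]
grip_width: 0.0601
gripper_force: 30.0
```

```bash
python3 - <<'E'
from clus import *
from plan import *
tool()
cs=[cap("scene"),cap("side")]
for c in cs: clusters([c],.08,.3,xr=(.4,.5),yr=(0,.16))
yw=-2.05;a=np.radians(yw);ex=np.array([np.cos(a),np.sin(a)]);ey=np.array([-np.sin(a),np.cos(a)]);o=np.array([.6074,-.069])
for c,rim in zip(cs,(1,1)):
    W=cloud(c).reshape(-1,3); q=W[:,:2]-o; X=q@ex;Y=q@ey;Z=W[:,2]
    for nm,zl,zh,yl,yh in (("jars",.03,.084,-.05,.2),("rim",.084,.095,-.05,.2),("jaw",.03,.08,-.095,-.05),("knob",.08,.1,-.15,-.09)):
        m=(abs(X)<.04)&(Z>zl)&(Z<zh)&(Y>yl)&(Y<yh); y=Y[m]
        print(nm,m.sum(),"y",np.percentile(y,[1,5,95,99]).round(4),"x",np.percentile(X[m],[2,98]).round(4))
    # hist along y for central strip
    m=(abs(X)<.006)&(Z>.03)&(Y>-.05)&(Y<.18); print(sorted((int(y),int(z)) for y,z in zip(Y[m]*1000,Z[m]*1000))[::6])
tool(); 
E
```

```text
t 3.9 tcp [0.4488 0.0961 0.1847] yaw ytool 33.01 tilt [-0.004  0.008 -1.   ] F [ 0.5 -0.2  0.4] w 0.0601 g 30.0 q6 -0.47
529 c [441.  77.] size [128.  54.] ang 32.9 zmax 0.297 rgb [73 66 55]
838 c [439.  83.] size [127.  59.] ang 33.2 zmax 0.297 rgb [74 67 58]
jars 814 y [0.001  0.0135 0.1509 0.1515] x [-0.0253  0.0328]
rim 758 y [-0.0069  0.0002  0.1156  0.1224] x [-0.029   0.0306]
jaw 185 y [-0.0942 -0.0899 -0.0597 -0.0594] x [-0.0197  0.0231]
knob 82 y [-0.1281 -0.1245 -0.1022 -0.101 ] x [-0.0105  0.0141]
[(-9, 88), (-4, 87), (0, 89), (5, 87), (8, 87), (12, 88), (18, 84), (22, 87), (27, 87), (31, 84), (36, 85), (39, 87), (44, 85), (49, 88), (53, 38), (53, 72), (54, 36), (54, 62), (55, 44), (64, 90), (68, 86), (73, 86), (77, 87), (82, 85), (86, 86), (91, 86), (95, 83), (99, 85), (102, 86), (106, 86), (110, 88), (115, 86), (119, 86), (124, 61), (124, 87), (125, 82), (132, 73), (135, 73), (141, 70), (144, 72), (149, 72), (150, 62), (151, 51)]
jars 584 y [-0.0113 -0.0099  0.1445  0.1492] x [-0.034   0.0231]
rim 512 y [-0.0083 -0.0018  0.1141  0.1226] x [-0.0307  0.0275]
jaw 204 y [-0.0915 -0.0834 -0.0624 -0.0606] x [-0.0228  0.0198]
knob 86 y [-0.1288 -0.1277 -0.1065 -0.1035] x [-0.0139  0.0106]
[(-12, 37), (-11, 49), (-10, 43), (-10, 60), (-9, 31), (-9, 52), (-9, 75), (-8, 70), (-7, 85), (-1, 84), (3, 84), (8, 85), (15, 86), (18, 87), (26, 86), (31, 85), (36, 85), (42, 85), (48, 86), (60, 81), (63, 86), (67, 87), (75, 85), (78, 87), (85, 86), (93, 86), (101, 84), (107, 86), (115, 84), (124, 84), (145, 71)]
t 4.0 tcp [0.4466 0.0958 0.18  ] yaw ytool 33.0 tilt [-0.001  0.001 -1.   ] F [ 0.7  0.7 -0.5] w 0.0598 g 30.0 q6 -0.47
```

Gripped at 60 mm width, as it should be. In the cradle frame the row measures: jar_b −10.5 to 55.5, jar_a 59 to 125, stop face 127.5. The play is therefore about 55.5 mm, so two packers leave about 19.5 mm of jaw travel, within the 26 mm limit.

```bash
cat >> plan.py <<'E'
a=np.radians(-2.05);EX=np.array([np.cos(a),np.sin(a)]);EY=np.array([-np.sin(a),np.cos(a)]);O=np.array([.6074,-.069])
def cr(x,y): return O+x*EX+y*EY
def incr(p): q=np.asarray(p)[:2]-O; return np.array([q@EX,q@EY])
E
python3 -c "
from plan import *
p=cr(0,-.025);print(p);plan(*p,.18,-2.05)"
```

```text
[ 0.60650571 -0.093984  ]
turn [1.600e-03 3.000e-04 6.117e-01] shift [-2.463e-01  3.070e-02  2.000e-04]
```

>>> {"method": "arm_command", "body": {"moves": "0 0 0.612 -0.246 0.031 0 0.6;0 0 0.612 -0.246 0.031 0 0.6;0 0 0.612 -0.246 0.031 0 0.6;0 0 0.612 -0.246 0.031 0 0.6;0 0 0.612 -0.246 0.031 0 0.6;0 0 0.612 -0.246 0.031 0 0.6;0 0 0.612 -0.246 0.031 0 0.6;0 0 0.612 -0.246 0.031 0 0.6;0 0 0.612 -0.246 0.031 0 0.6;0 0 0.612 -0.246 0.031 0 0.6;0 0 0.612 -0.246 0.031 0.04 0.6;0 0 0.612 -0.246 0.031 0.06 0.6;0 0 0.612 -0.246 0.031 0.06 0.6;0 0 0.612 -0.246 0.031 0.06 0.6"}}

```text
time: 5.17
tool_pos: [0.6058, -0.0926, 0.1195]
orientation: [-2.259, -2.181, 0.002]
contact_force: [-0.0, -0.4, 0.6]
grip_width: 0.0601
gripper_force: 30.0
```

```bash
python3 - <<'E'
from plan import *
tool(); print(incr(bot.get_obs()["tool_pos"]))
for n in ("scene","side"):
    c=cap(n); W=cloud(c).reshape(-1,3); q=W[:,:2]-O; X=q@EX;Y=q@EY;Z=W[:,2]
    m=(abs(X)<.026)&(Z>.09)&(Z<.118)&(Y>-.06)&(Y<.02); C=c["image"].reshape(-1,3)[m]
    k=C[:,0].astype(int)>C[:,2]*1.25
    print(n,m.sum(),k.sum(),"Y",np.percentile(Y[m][k],[2,50,98]).round(4),"Z",np.percentile(Z[m][k],[2,98]).round(4),"X",np.percentile(X[m][k],[2,98]).round(4))
c=cap("wrist"); cv2.imwrite("pics/w2.png",c["image"][...,::-1])
E
```

```text
t 5.17 tcp [ 0.6058 -0.0926  0.1195] yaw ytool -2.0 tilt [ 0.    -0.002 -1.   ] F [-0.  -0.4  0.6] w 0.0601 g 30.0 q6 -0.19
[-0.00074628 -0.02368675]
scene 69 63 Y [-0.0142 -0.0131 -0.0124] Z [0.091  0.1167] X [-0.0245  0.023 ]
side 97 96 Y [-0.0323 -0.03   -0.0283] Z [0.0921 0.1177] X [-0.0243  0.0246]
```

View pics/w2.png

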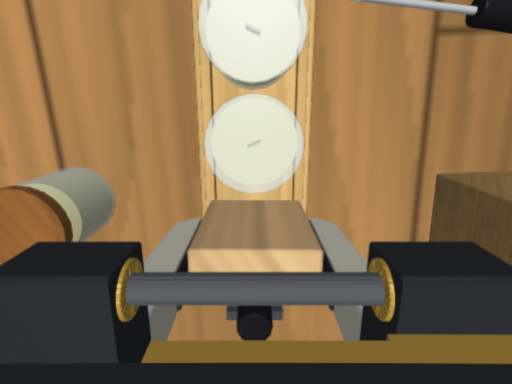

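The packer hangs square over the lane at about (255,235). Jar_b is just beyond it at (253,143), and the knob is behind it at (255,325). The packer's centre reads −21.5 mm, so I'll shift back 3.5 mm, lower, then nudge it toward the jars.

>>> {"method": "arm_command", "body": {"moves": "0 0 0 -0.0035 0.0007 0.02 0.6;0 0 0 -0.0035 0.0007 0.045 0.6;0 0 0 -0.0035 0.0007 0.065 0.6;0 0 0 -0.0035 0.0007 0.073 0.6;0 0 0 -0.0035 0.0007 0.0765 0.6;0 0 0 -0.0035 0.0007 0.0765 0.6;0 0 0 -0.0035 0.0007 0.0765 0.6"}}

```text
time: 5.9
tool_pos: [0.6079, -0.0972, 0.0446]
orientation: [2.26, 2.18, 0.002]
contact_force: [0.1, -0.6, 0.6]
grip_width: 0.0601
gripper_force: 30.0
```

>>> {"method": "arm_command", "body": {"moves": "0 0 0 0.002 0 0.0005 0.6;0 0 0 0.004 0 0.0005 0.6;0 0 0 0.006 0 0.0005 0.6;0 0 0 0.008 0 0.001 0.6;0 0 0 0.009 0 0.001 0.6;0 0 0 0.009 0 0.0015 0.6;0 0 0 0.009 0 0.0015 0.6"}}

```text
time: 6.48
tool_pos: [0.6076, -0.0879, 0.0423]
orientation: [2.261, 2.181, 0.001]
contact_force: [-2.3, 1.2, 7.2]
grip_width: 0.0598
gripper_force: 30.0
```

```bash
python3 - <<'E'
from plan import *
tool(); print(incr(bot.get_obs()["tool_pos"]))
for n in ("scene","side"):
    c=cap(n); W=cloud(c).reshape(-1,3); q=W[:,:2]-O; X=q@EX;Y=q@EY;Z=W[:,2]
    m=(abs(X)<.006)&(Z>.015)&(Z<.1)&(Y>-.058)&(Y<.18); i=np.argsort(Y[m])
    print(n,[(int(y),int(z)) for y,z in zip(Y[m][i]*1000,Z[m][i]*1000)][::5])
E
```

```text
t 6.48 tcp [ 0.6076 -0.0879  0.0423] yaw ytool -2.06 tilt [ 0.     0.001 -1.   ] F [-2.3  1.2  7.2] w 0.0598 g 30.0 q6 -0.18
[ 0.00091548 -0.01892512]
scene [(-4, 88), (0, 85), (4, 88), (9, 90), (12, 87), (15, 87), (20, 89), (24, 87), (27, 85), (31, 89), (34, 87), (38, 86), (41, 88), (45, 86), (49, 84), (53, 87), (56, 81), (57, 48), (57, 64), (62, 87), (64, 89), (68, 89), (71, 86), (75, 86), (79, 88), (82, 86), (85, 89), (89, 88), (93, 85), (96, 86), (100, 84), (105, 89), (107, 87), (111, 84), (115, 88), (118, 88), (122, 86), (125, 85), (125, 76), (127, 69), (131, 71), (135, 73), (138, 72), (143, 71), (148, 71), (150, 48), (150, 21), (151, 61), (151, 47)]
side [(-27, 27), (-26, 73), (-25, 39), (-25, 29), (-25, 61), (-25, 81), (-25, 50), (-24, 77), (-24, 69), (-24, 23), (-23, 20), (-23, 17), (-19, 86), (-12, 86), (7, 85), (81, 87), (87, 86), (94, 85), (96, 87), (103, 82), (109, 85), (114, 86), (119, 86), (125, 86), (145, 71)]
```

The packer is on the floor (Fz 7 N), spanning −25 to −7 mm against jar_b. I'll release it and head for P3.

>>> {"method": "arm_command", "body": {"moves": "0 0 0 0 0 0 0.3;0 0 0 0 0 0 0;0 0 0 0 0 0 0;0 0 0 0 0 0 0;0 0 0 0 0 -0.04 0;0 0 0 0 0 -0.08 0;0 0 0 0 0 -0.12 0;0 0 0 0 0 -0.14 0;0 0 0 0 0 -0.14 0"}}

```text
time: 7.33
tool_pos: [0.6095, -0.0885, 0.1869]
orientation: [2.256, 2.176, 0.007]
contact_force: [1.2, 0.0, 0.2]
grip_width: 0.0931
gripper_force: 0.0
```

```bash
python3 -c "
from plan import *
tool();plan(.612,.226,.18,14.2)"
```

```text
t 7.33 tcp [ 0.6095 -0.0885  0.1869] yaw ytool -2.06 tilt [-0.001  0.008 -1.   ] F [1.2 0.  0.2] w 0.0931 g 0.0 q6 -0.18
turn [ 0.0077  0.0025 -0.2838] shift [ 0.3144 -0.0089  0.0064]
```

>>> {"method": "arm_command", "body": {"moves": "0 0 -0.284 0.314 -0.007 0.002 0;0 0 -0.284 0.314 -0.007 0.002 0;0 0 -0.284 0.314 -0.007 0.002 0;0 0 -0.284 0.314 -0.007 0.002 0;0 0 -0.284 0.314 -0.007 0.002 0;0 0 -0.284 0.314 -0.007 0.002 0;0 0 -0.284 0.314 -0.007 0.002 0;0 0 -0.284 0.314 -0.007 0.002 0;0 0 -0.284 0.314 -0.007 0.002 0;0 0 -0.284 0.314 -0.007 0.002 0;0 0 -0.284 0.314 -0.007 0.002 0;0 0 -0.284 0.314 -0.007 0.002 0;0 0 -0.284 0.314 -0.007 0.002 0"}}

```text
time: 8.42
tool_pos: [0.6118, 0.2247, 0.1795]
orientation: [-1.932, -2.478, 0.001]
contact_force: [0.5, 0.8, 0.4]
grip_width: 0.0932
gripper_force: 0.0
```

```bash
python3 - <<'E'
from clus import *
from plan import *
tool()
c=cap("wrist"); clusters([c],.06,.09,xr=(.5,.8),yr=(.13,.36))
plan(.612,.226,.03,14.2)
for n in ("scene","side"):
    c=cap(n); W=cloud(c).reshape(-1,3); q=W[:,:2]-O; X=q@EX;Y=q@EY;Z=W[:,2]
    m=(abs(X)<.028)&(Z>.03)&(Z<.1)&(Y>-.058)&(Y<-.0); i=np.argsort(Y[m])
    print(n,[(int(y),int(z)) for y,z in zip(Y[m][i]*1000,Z[m][i]*1000)][::15])
E
```

```text
t 8.42 tcp [0.6118 0.2247 0.1795] yaw ytool 14.12 tilt [-0. -0. -1.] F [0.5 0.8 0.4] w 0.0932 g 0.0 q6 0.03
1722 c [552. 301.] size [60. 18.] ang 69.2 zmax 0.076 rgb [204  31  25]
1435 c [611. 228.] size [60. 19.] ang 13.6 zmax 0.077 rgb [212 178 128]
503 c [707. 165.] size [30. 19.] ang 67.8 zmax 0.076 rgb [194 108 137]
turn [-0.0001  0.0001 -0.0013] shift [0.0011 0.0005 0.1496]
scene [(-25, 86), (-22, 86), (-20, 88), (-17, 87), (-14, 88), (-12, 87), (-10, 84), (-8, 81), (-8, 86), (-8, 30), (-7, 86), (-4, 40), (0, 84)]
side [(-28, 77), (-26, 33), (-26, 68), (-26, 78), (-25, 59), (-25, 52), (-25, 62), (-25, 80), (-24, 69), (-24, 85), (-24, 52), (-24, 42), (-24, 35), (-23, 42), (-22, 37), (-20, 83), (-18, 87), (-15, 87), (-12, 85), (-9, 85), (-3, 86), (0, 86)]
```

The first packer stands upright, −25 to −7. P3 is confirmed as plywood at (611,227), 13.8°.

>>> {"method": "arm_command", "body": {"moves": "0 0 0 0.002 0 0.04 0;0 0 0 0.002 0 0.08 0;0 0 0 0.002 0 0.115 0;0 0 0 0.002 0 0.14 0;0 0 0 0.002 0 0.15 0;0 0 0 0.002 0 0.15 0;0 0 0 0.002 0 0.15 0.6;0 0 0 0.002 0 0.15 0.6;0 0 0 0.002 0 0.15 0.6;0 0 0 0.002 0 0.15 0.6;0 0 0 0.002 0 0.15 0.6;0 0 0 0.002 0 0.15 0.6;0 0 0 0.002 0 0.12 0.6;0 0 0 0.002 0 0.08 0.6;0 0 0 0.002 0 0.04 0.6;0 0 0 0.002 0 0 0.6;0 0 0 0.002 0 0 0.6"}}

```text
time: 9.98
tool_pos: [0.6143, 0.2289, 0.1884]
orientation: [1.925, 2.474, 0.016]
contact_force: [0.4, -0.1, 0.4]
grip_width: 0.0596
gripper_force: 30.0
```

```bash
python3 -c "
from plan import *
tool();cap('side');cap('side');tool();plan(*cr(0,-.044),.18,-2.05)"
```

```text
t 9.98 tcp [0.6143 0.2289 0.1884] yaw ytool 14.21 tilt [ 0.     0.012 -1.   ] F [ 0.4 -0.1  0.4] w 0.0596 g 30.0 q6 0.04
t 10.08 tcp [0.6117 0.2281 0.1812] yaw ytool 14.21 tilt [ 0.     0.003 -1.   ] F [-0.6 -0.2 -0.6] w 0.0598 g 30.0 q6 0.04
turn [ 0.003  -0.0006  0.2838] shift [-0.3292 -0.0895  0.0009]
```

>>> {"method": "arm_command", "body": {"moves": "0 0 0.284 -0.329 -0.089 0 0.6;0 0 0.284 -0.329 -0.089 0 0.6;0 0 0.284 -0.329 -0.089 0 0.6;0 0 0.284 -0.329 -0.089 0 0.6;0 0 0.284 -0.329 -0.089 0 0.6;0 0 0.284 -0.329 -0.089 0 0.6;0 0 0.284 -0.329 -0.089 0 0.6;0 0 0.284 -0.329 -0.089 0 0.6;0 0 0.284 -0.329 -0.089 0 0.6;0 0 0.284 -0.329 -0.089 0 0.6;0 0 0.284 -0.329 -0.089 0 0.6;0 0 0.284 -0.329 -0.089 0 0.6;0 0 0.284 -0.329 -0.089 0.04 0.6;0 0 0.284 -0.329 -0.089 0.055 0.6;0 0 0.284 -0.329 -0.089 0.055 0.6;0 0 0.284 -0.329 -0.089 0.055 0.6"}}

```text
time: 11.42
tool_pos: [0.6056, -0.1115, 0.1244]
orientation: [-2.258, -2.182, 0.001]
contact_force: [0.7, -0.5, 0.1]
grip_width: 0.0598
gripper_force: 30.0
```

```bash
python3 - <<'E'
from plan import *
tool(); print(incr(bot.get_obs()["tool_pos"]))
for n in ("scene","side"):
    c=cap(n); W=cloud(c).reshape(-1,3); q=W[:,:2]-O; X=q@EX;Y=q@EY;Z=W[:,2]
    m=(abs(X)<.026)&(Z>.095)&(Z<.12)&(Y>-.08)&(Y<-.01); C=c["image"].reshape(-1,3)[m]
    k=C[:,0].astype(int)>C[:,2]*1.25
    print(n,k.sum(),"Y",np.percentile(Y[m][k],[2,50,98]).round(4),"Zmin",Z[m][k].min().round(4),"X",np.percentile(X[m][k],[2,98]).round(4))
tool()
E
```

```text
t 11.42 tcp [ 0.6056 -0.1115  0.1244] yaw ytool -1.96 tilt [ 0.    -0.001 -1.   ] F [ 0.7 -0.5  0.1] w 0.0598 g 30.0 q6 -0.22
[-0.00030654 -0.04249269]
scene 59 Y [-0.0351 -0.034  -0.0321] Zmin 0.0953 X [-0.0247  0.0248]
side 91 Y [-0.0531 -0.051  -0.0493] Zmin 0.0965 X [-0.0242  0.0255]
t 11.52 tcp [ 0.6065 -0.1122  0.126 ] yaw ytool -2.0 tilt [-0.     0.002 -1.   ] F [-0.   0.  -0.7] w 0.0596 g 30.0 q6 -0.22
```

The packer spans −34 to −51, centred in the −60 to −25 gap. Lowering and releasing.

>>> {"method": "arm_command", "body": {"moves": "0 0 0 0 0 0.025 0.6;0 0 0 0 0 0.05 0.6;0 0 0 0 0 0.07 0.6;0 0 0 0 0 0.078 0.6;0 0 0 0 0 0.0825 0.6;0 0 0 0 0 0.083 0.6;0 0 0 0 0 0.083 0.6;0 0 0 0 0 0.083 0.6"}}

```text
time: 12.18
tool_pos: [0.6065, -0.113, 0.043]
orientation: [2.26, 2.18, 0.002]
contact_force: [1.0, -0.4, -1.0]
grip_width: 0.0599
gripper_force: 30.0
```

>>> {"method": "arm_command", "body": {"moves": "0 0 0 0 0 0.001 0.6;0 0 0 0.003 0 0.0015 0.6;0 0 0 0.006 0 0.0015 0.6;0 0 0 0.006 0 0.0015 0.6;0 0 0 0.006 0 0.0015 0.6;0 0 0 0.006 0 0.0015 0.3;0 0 0 0.006 0 0.0015 0;0 0 0 0.006 0 0.0015 0;0 0 0 0.006 0 0.0015 0;0 0 0 0.006 0 -0.04 0;0 0 0 0.006 0 -0.08 0;0 0 0 0.006 0 -0.12 0;0 0 0 0.006 0 -0.14 0;0 0 0 0.006 0 -0.14 0"}}

```text
time: 13.35
tool_pos: [0.608, -0.1074, 0.1869]
orientation: [2.256, 2.176, 0.007]
contact_force: [-0.0, 1.1, 0.0]
grip_width: 0.0931
gripper_force: 0.0
```

```bash
python3 - <<'E'
from plan import *
tool(); print(incr(bot.get_obs()["tool_pos"]))
for n in ("scene","side"):
    c=cap(n); W=cloud(c).reshape(-1,3); q=W[:,:2]-O; X=q@EX;Y=q@EY;Z=W[:,2]
    m=(abs(X)<.028)&(Z>.03)&(Z<.1)&(Y>-.058)&(Y<-.0); i=np.argsort(Y[m])
    print(n,[(int(y),int(z)) for y,z in zip(Y[m][i]*1000,Z[m][i]*1000)][::15])
    m=(Z>.08)&(Z<.1)&(abs(X)<.03)&(Y<-.09)&(Y>-.15); print("knob",np.median(W[m],0).round(4),[np.percentile(v[m],[2,98]).round(4) for v in (X,Y)])
    cv2.imwrite(f"pics/{n}2.png",cv2.resize(c["image"][100:330,130:340,::-1],None,fx=2.5,fy=2.5))
tool()
E
```

```text
t 13.35 tcp [ 0.608  -0.1074  0.1869] yaw ytool -2.06 tilt [-0.002  0.008 -1.   ] F [-0.   1.1  0. ] w 0.0931 g 0.0 q6 -0.21
[ 0.00193838 -0.03832658]
scene [(-47, 85), (-44, 90), (-41, 87), (-38, 86), (-36, 89), (-33, 87), (-31, 87), (-30, 82), (-29, 81), (-25, 86), (-22, 84), (-19, 88), (-17, 87), (-14, 86), (-11, 86), (-9, 86), (-8, 38), (-8, 82), (-7, 61), (-7, 59), (-2, 83), (0, 85)]
knob [ 0.6074 -0.1818  0.0915] [array([-0.0108,  0.0142]), array([-0.1265, -0.1023])]
side [(-49, 67), (-47, 66), (-47, 75), (-47, 67), (-46, 87), (-46, 60), (-46, 59), (-46, 56), (-45, 57), (-45, 86), (-44, 80), (-43, 83), (-40, 85), (-37, 83), (-35, 85), (-33, 86), (-30, 85), (-26, 84), (-24, 80), (-22, 35), (-20, 85), (-17, 87), (-15, 84), (-11, 85), (-8, 85), (-3, 84), (0, 85)]
knob [ 0.5997 -0.1867  0.0906] [array([-0.0142,  0.0107]), array([-0.1287, -0.1041])]
t 13.45 tcp [ 0.6059 -0.1069  0.1818] yaw ytool -2.06 tilt [-0.     0.001 -1.   ] F [-0.5 -0.7 -0.1] w 0.0927 g 0.0 q6 -0.21
```

View pics/side2.png

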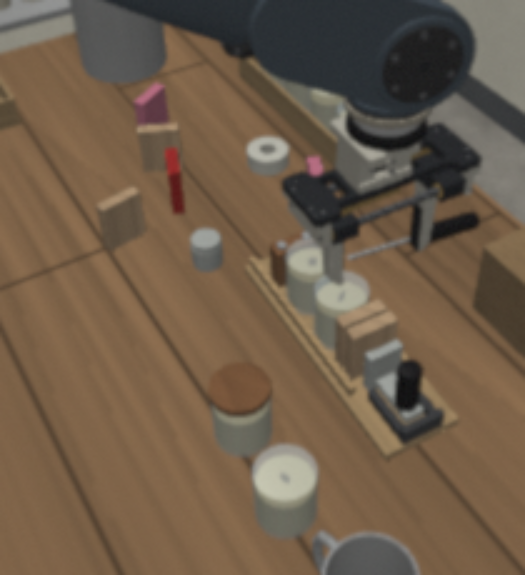

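Both packers stand upright and side by side (tops ≈(352,320) and (370,335)), with the jaw and knob free at (408,385). Next I'll grasp the knob, closing across the lane.

```bash
python3 -c "
from plan import *
tool();plan(*cr(0,-.115),.042,-2.05)"
```

```text
t 13.45 tcp [ 0.6059 -0.1069  0.1818] yaw ytool -2.06 tilt [-0.     0.001 -1.   ] F [-0.5 -0.7 -0.1] w 0.0927 g 0.0 q6 -0.21
turn [ 0.0008  0.0002 -0.0002] shift [-0.0771  0.      0.1398]
```

>>> {"method": "arm_command", "body": {"moves": "0 0 0 -0.04 0 0 0;0 0 0 -0.077 0 0 0;0 0 0 -0.077 0 0 0;0 0 0 -0.077 0 0 0;0 0 0 -0.077 0 0.04 0;0 0 0 -0.077 0 0.08 0;0 0 0 -0.077 0 0.11 0;0 0 0 -0.077 0 0.13 0;0 0 0 -0.077 0 0.14 0;0 0 0 -0.077 0 0.14 0;0 0 0 -0.077 0 0.14 0;0 0 0 -0.077 0 0.14 1;0 0 0 -0.077 0 0.14 1;0 0 0 -0.077 0 0.14 1;0 0 0 -0.077 0 0.14 1;0 0 0 -0.077 0 0.14 1;0 0 0 -0.077 0 0.14 1;0 0 0 -0.077 0 0.14 1;0 0 0 -0.077 0 0.14 1"}}

```text
time: 15.03
tool_pos: [0.6031, -0.1839, 0.0417]
orientation: [2.261, 2.181, 0.0]
contact_force: [0.1, 0.0, -0.0]
grip_width: 0.0439
gripper_force: 0.0
```

```bash
python3 -c "
from plan import *
tool(); print(incr(bot.get_obs()['tool_pos']), bot.get_obs()['contact_force'])"
```

```text
t 15.03 tcp [ 0.6031 -0.1839  0.0417] yaw ytool -2.06 tilt [-0.  0. -1.] F [ 0.1  0.  -0. ] w 0.0439 g 0.0 q6 -0.33
[-0.00015651 -0.11494516] [ 0.11929886  0.04125527 -0.02108674]
```

Still closing. I'll let it finish, then push 12 mm gently.

>>> {"method": "arm_command", "body": {"moves": "0 0 0 0 0 0 1;0 0 0 0 0 0 1;0 0 0 0 0 0 1;0 0 0 0 0 0 1;0 0 0 0 0 0 1;0 0 0 0 0 0 1"}}

```text
time: 15.53
tool_pos: [0.6035, -0.1839, 0.0416]
orientation: [2.261, 2.181, 0.001]
contact_force: [4.0, -0.4, -3.6]
grip_width: 0.0277
gripper_force: 30.0
```

>>> {"method": "arm_command", "body": {"moves": "0 0 0 0.002 0 0 1;0 0 0 0.004 0 0 1;0 0 0 0.006 0 0 1;0 0 0 0.008 0 0 1;0 0 0 0.01 0 0 1;0 0 0 0.012 0 0 1;0 0 0 0.012 0 0 1;0 0 0 0.012 0 0 1"}}

```text
time: 16.2
tool_pos: [0.6038, -0.1723, 0.0416]
orientation: [2.26, 2.18, -0.0]
contact_force: [3.5, -4.5, -4.1]
grip_width: 0.0278
gripper_force: 30.0
```

>>> {"method": "arm_command", "body": {"moves": "0 0 0 0.001 0 0 1;0 0 0 0.002 0 0 1;0 0 0 0.003 0 0 1;0 0 0 0.004 0 0 1;0 0 0 0.004 0 0 1;0 0 0 0.004 0 0 1"}}

```text
time: 16.7
tool_pos: [0.604, -0.1684, 0.0416]
orientation: [2.26, 2.18, -0.0]
contact_force: [4.9, -4.3, -3.3]
grip_width: 0.028
gripper_force: 30.0
```

>>> {"method": "arm_command", "body": {"moves": "0 0 0 0.0005 0 0 1;0 0 0 0.001 0 0 1;0 0 0 0.0015 0 0 1;0 0 0 0.002 0 0 1;0 0 0 0.002 0 0 1;0 0 0 0.002 0 0 1"}}

```text
time: 17.2
tool_pos: [0.604, -0.1667, 0.0416]
orientation: [2.26, 2.18, -0.0]
contact_force: [4.2, -6.1, -4.2]
grip_width: 0.0275
gripper_force: 30.0
```

>>> {"method": "arm_command", "body": {"moves": "0 0 0 0.0005 0 0 1;0 0 0 0.001 0 0 1;0 0 0 0.001 0 0 1;0 0 0 0.001 0 0 1"}}

```text
time: 17.53
tool_pos: [0.6041, -0.1657, 0.0416]
orientation: [2.26, 2.18, -0.001]
contact_force: [4.2, -6.7, -4.6]
grip_width: 0.0279
gripper_force: 30.0
```

>>> {"method": "arm_command", "body": {"moves": "0 0 0 0.0005 0 0 1;0 0 0 0.001 0 0 1;0 0 0 0.001 0 0 1;0 0 0 0.001 0 0 1"}}

```text
time: 17.87
tool_pos: [0.6041, -0.1649, 0.0417]
orientation: [2.26, 2.18, -0.001]
contact_force: [3.5, -6.5, -4.1]
grip_width: 0.0277
gripper_force: 30.0
```

>>> {"method": "arm_command", "body": {"moves": "0 0 0 0.0005 0 0 1;0 0 0 0.0005 0 0 1;0 0 0 0.0005 0 0 1"}}

```text
time: 18.12
tool_pos: [0.6041, -0.1645, 0.0416]
orientation: [2.26, 2.18, -0.001]
contact_force: [4.8, -8.0, -3.5]
grip_width: 0.0277
gripper_force: 30.0
```

>>> {"method": "arm_command", "body": {"moves": "0 0 0 0.0005 0 0 1;0 0 0 0.0005 0 0 1;0 0 0 0.0005 0 0 1"}}

```text
time: 18.37
tool_pos: [0.6041, -0.1641, 0.0416]
orientation: [2.26, 2.18, -0.001]
contact_force: [4.4, -8.0, -5.3]
grip_width: 0.0278
gripper_force: 30.0
```

>>> {"method": "arm_command", "body": {"moves": "0 0 0 0.0005 0 0 1;0 0 0 0.0005 0 0 1;0 0 0 0.0005 0 0 1"}}

```text
time: 18.62
tool_pos: [0.6041, -0.1641, 0.0417]
orientation: [2.259, 2.179, -0.001]
contact_force: [4.9, -11.5, -5.9]
grip_width: 0.0276
gripper_force: 30.0
```

Tight: the TCP has stopped at 19.8 mm, as predicted, and the force is rising. I'll build it up in small steps.

>>> {"method": "arm_command", "body": {"moves": "0 0 0 0.0005 0 0 1;0 0 0 0.0005 0 0 1;0 0 0 0.0005 0 0 1"}}

```text
time: 18.87
tool_pos: [0.6041, -0.1641, 0.0417]
orientation: [2.259, 2.179, -0.002]
contact_force: [3.2, -14.4, -5.7]
grip_width: 0.0274
gripper_force: 30.0
```

>>> {"method": "arm_command", "body": {"moves": "0 0 0 0.0005 0 0 1;0 0 0 0.0005 0 0 1;0 0 0 0.0005 0 0 1"}}

```text
time: 19.12
tool_pos: [0.6042, -0.164, 0.0417]
orientation: [2.259, 2.179, -0.002]
contact_force: [3.4, -17.8, -6.6]
grip_width: 0.0277
gripper_force: 30.0
```

>>> {"method": "arm_command", "body": {"moves": "0 0 0 0.0005 0 0 1;0 0 0 0.0005 0 0 1;0 0 0 0.001 0 0 1;0 0 0 0.001 0 0 1;0 0 0 0.001 0 0 1;0 0 0 0.001 0 0 1;0 0 0 0.001 0 0 1"}}

```text
time: 19.7
tool_pos: [0.6042, -0.1639, 0.0417]
orientation: [2.258, 2.178, -0.003]
contact_force: [3.7, -21.7, -7.4]
grip_width: 0.0275
gripper_force: 30.0
```

```bash
python3 - <<'E'
from plan import *
tool()
for n in ("scene","side"):
    c=cap(n); W=cloud(c).reshape(-1,3); q=W[:,:2]-O; X=q@EX;Y=q@EY;Z=W[:,2]
    m=(abs(X)<.028)&(Z>.03)&(Z<.1)&(Y>-.058)&(Y<.16); i=np.argsort(Y[m])
    print(n,[(int(y),int(z)) for y,z in zip(Y[m][i]*1000,Z[m][i]*1000)][::30])
    cv2.imwrite(f"pics/{n}3.png",cv2.resize(c["image"][100:330,130:340,::-1],None,fx=2.5,fy=2.5))
tool()
E
```

```text
t 19.7 tcp [ 0.6042 -0.1639  0.0417] yaw ytool -2.08 tilt [-0.004  0.002 -1.   ] F [  3.7 -21.7  -7.4] w 0.0275 g 30.0 q6 -0.3
scene [(-52, 44), (-48, 51), (-37, 88), (-32, 86), (-26, 86), (-22, 85), (-17, 85), (-12, 87), (-6, 86), (-4, 78), (-4, 77), (2, 86), (7, 84), (11, 53), (15, 87), (20, 87), (25, 89), (30, 86), (35, 89), (40, 88), (44, 86), (47, 88), (50, 36), (53, 44), (55, 58), (58, 36), (60, 31), (68, 86), (73, 87), (76, 70), (80, 86), (84, 88), (89, 87), (94, 86), (99, 87), (103, 86), (108, 87), (110, 85), (113, 84), (116, 49), (119, 88), (122, 68), (125, 76), (131, 73), (135, 52), (139, 75), (144, 71), (148, 71), (150, 38), (151, 35)]
side [(-55, 30), (0, 88), (7, 82), (15, 86), (21, 84), (28, 86), (35, 83), (41, 87), (48, 88), (60, 83), (67, 81), (70, 68), (72, 81), (77, 86), (85, 87), (92, 85), (99, 85), (107, 84), (114, 86), (125, 86), (136, 74), (147, 71)]
t 19.8 tcp [ 0.6042 -0.1638  0.0417] yaw ytool -2.09 tilt [-0.004  0.001 -1.   ] F [  1.9 -23.   -6.9] w 0.0276 g 30.0 q6 -0.3
```

View pics/scene3.png

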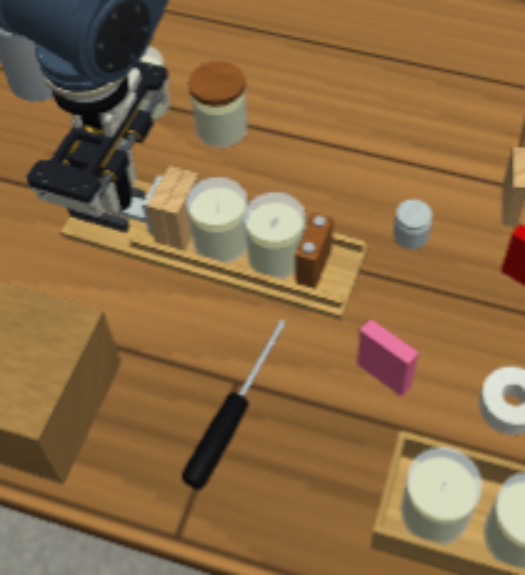

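The row is tight: packers at (172,207), jars at (217,218) and (275,232), stop at (315,248). Everything is upright, the push is about 22 N and the bystanders are where they were. Handing in.

```bash
python3 -c "
from plan import *
print(bot.close_job()); tool()"
```

```text
the job is handed in; nothing more can be done
None
the job is handed in; nothing more can be done
```

I stood two packers upright in the gap and squeezed the row tight against the stop with about 22 N on the knob; the job was handed in still holding the knob, and no verdict came back.

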